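Knock the potted modules out of their mould and weigh them

ROBOT

A 6-joint arm with a two-finger parallel gripper is mounted at the origin on the work surface. World frame = base frame: x ahead of the robot, y to its left, z up, the work surface at z = 0. Lengths are in m, angles in rad, forces in N, time in s.
With the tool pointing down it reaches from about 0.425 to 0.95 m from the base axis. Payload 3.5 kg.
Tool frame: the origin (TCP) lies midway between the tips of the shut fingers; the grasp point (between the pads) lies 19 mm behind it; z points along the fingers, y is the line along which they close (so a half turn about z gives the same grasp; the last joint's range is limited). The gripper opens to 85 mm and grips with 20 to 120 N. Pads are 22 mm wide; open, the fingers measure 114 mm over their backs; the gripper's body (76 mm by 85 mm) begins 54 mm behind the grasp point. The pads swing forward as they close: fully open they stand 13 mm farther back than shut.
Start: joints at [1.095, 0.286, 1.577, -0, 1.279, -0.15], TCP at [0.216, 0.639, 0.231] pointing down, gripper open.
Joint ranges: [-2.77, 2.77], [-0.9, 2.22], [0.21, 2.48], [-1.53, 4.67], [0.24, 2.81], [-2.84, 2.84]. Speed limits (rad/s): [2.79, 2.79, 3.14, 3.14, 3.14, 3.14].

INTERFACE

Orientations are given as a unit quaternion [x, y, z, w].
In Python, from plant import get_state, read_camera, ctrl gives the robot as it stands.
- The arm moves only by the shell command python3 -m crank 'ROWS' [FORCE]. ROWS is JSON, a list of rows, each a list of 3 entries, a list of its own where there are three numbers: the shift along the tool's x, y, z in mm, then the turn about the tool's z in degrees, then the closure in counts, from 0 (fully open) to 255 (shut). In form: [[[tx, ty, tz], yaw, claw], ...]. A call has 1 to 10 rows; each row is the pose to reach, as a shift and turn from the pose commanded when the call began, along the tool's axes at that moment; what a row does not reach only later rows make up. A row lasts 1/10 s, in which the tool goes at most 50 mm and 8.59 degrees, less where a joint would pass 70% of its speed; a pose out of reach is approached as far as the arm can. A call with a gripper value outside its range is refused whole. The fingers move at their own pace and stop on an object; FORCE is the grip in N (left out, the last holds). Time passes only in rows, so rows that repeat a pose let the fingers close. It gives the time, the measured TCP pose, the force, the opening and the grip force at its end, in the units of the state.
- get_state(): the state, without advancing time (a new reading comes with each control period).
- read_camera(name): name is "scene" or "side" or "wrist"; returns a dict with "frame" (384x512x3 uint8, blue, green, red), "range_z" (384x512 float32, m along the optical axis (not along the pixel's ray), 0 where there is no reading), "vfov" (degrees; the focal length in pixels is half the picture's height over the tangent of half this angle, whatever the lens; pixels are square), "cx", "cy" (the principal point, pixels), "origin" and "orientation" of the camera in the world. Camera axes: x right, y down, z forward; pixel columns grow to the right and rows downward; lengths in m; the calibration is good to about 2 mm. The wrist camera is an equidistant fisheye: a pixel r from the principal point sees the ray r / f radians off the axis. A picture is of the moment at which its call begins.
- ctrl.sign_off(): hands the job in; it is judged then, once.
The state is a dict: "time": time; "qpos": joint angles; "dq": joint speeds; "joint_efforts": joint torques, N m; "eef_pos": TCP position; "tcp_rot": TCP orientation; "contact_force": force on the tool from outside, world axes, zero at the start; "wrist_torque": the same for the moment, N m; "opening": opening from 0.0 (shut) to 1.0 (fully open); "finger_force": force on a finger pad.
Only numpy, scipy, OpenCV 4.12 (cv2) and the standard library are available. Lean on these libraries where they do the work, as an engineer would, in place of code of your own. Each camera call takes 0.05 s, during which the arm holds its last target. There are 200 camera calls.

TASK

Turn the bezel of the scale's dial until its zero mark stands under the needle while the pan is still empty. Then knock every potted module out of the mould by lifting the handle of its knockout rod, put all of them in the pan, and leave all the rods pushed fully back down, the bezel where you set it, and the other things on the bench undisturbed.

Things in the scene. Friction and masses are not known exactly. Their poses are not given: they have to be found in the camera images.
- mould: fixed aluminium mould, 80 (x) x 322 (y) mm, top face 91 mm above the table; origin on the table under its centre. Pockets 0..4 at x = 0, y = -124, -62, 0, 62, 124 mm: 46 (x) x 34 (y) mm, 25 deep, an 18 mm hole in each floor for its knockout rod. The rods' handles stand before its -x face
- rod0 (a joint): lift of pocket 0's knockout rod: 0 m = down, 0.020 = fully up (stop); slides vertically, 5 N friction, stays where left, 0.15 kg. An arm under the mould joins it to its handle, which rises with it: black grip 28 (x) x 14 (y) x 28 mm tall on a 10 mm stem, centred 70 mm to -x of the pocket's centre in mould axes, 16 mm clear of the mould; its top is 106 mm above the table when down
- rod1 (a joint): lift of pocket 1's knockout rod: 0 m = down, 0.020 = fully up (stop); slides vertically, 5 N friction, stays where left, 0.15 kg. An arm under the mould joins it to its handle, which rises with it: black grip 28 (x) x 14 (y) x 28 mm tall on a 10 mm stem, centred 70 mm to -x of the pocket's centre in mould axes, 16 mm clear of the mould; its top is 106 mm above the table when down
- rod2 (a joint): lift of pocket 2's knockout rod: 0 m = down, 0.020 = fully up (stop); slides vertically, 5 N friction, stays where left, 0.15 kg. An arm under the mould joins it to its handle, which rises with it: black grip 28 (x) x 14 (y) x 28 mm tall on a 10 mm stem, centred 70 mm to -x of the pocket's centre in mould axes, 16 mm clear of the mould; its top is 106 mm above the table when down
- rod3 (a joint): lift of pocket 3's knockout rod: 0 m = down, 0.020 = fully up (stop); slides vertically, 5 N friction, stays where left, 0.15 kg. An arm under the mould joins it to its handle, which rises with it: black grip 28 (x) x 14 (y) x 28 mm tall on a 10 mm stem, centred 70 mm to -x of the pocket's centre in mould axes, 16 mm clear of the mould; its top is 106 mm above the table when down
- rod4 (a joint): lift of pocket 4's knockout rod: 0 m = down, 0.020 = fully up (stop); slides vertically, 5 N friction, stays where left, 0.15 kg. An arm under the mould joins it to its handle, which rises with it: black grip 28 (x) x 14 (y) x 28 mm tall on a 10 mm stem, centred 70 mm to -x of the pocket's centre in mould axes, 16 mm clear of the mould; its top is 106 mm above the table when down
- module0: black resin module, 44 (x) x 32 (y) x 24 mm, 0.05 to 0.1 kg, brass terminals on top; origin at the centre of its underside, z up. If present, starts in pocket 0, axes as the mould, top 1 mm below the face, out of the fingers' reach; with its rod fully up it stands 18 to 19 mm proud, its foot still in the pocket. None at the start: absent
- module1: black resin module, 44 (x) x 32 (y) x 24 mm, 0.05 to 0.1 kg, brass terminals on top; origin at the centre of its underside, z up. If present, starts in pocket 1, axes as the mould, top 1 mm below the face, out of the fingers' reach; with its rod fully up it stands 18 to 19 mm proud, its foot still in the pocket. None at the start: absent
- module2: black resin module, 44 (x) x 32 (y) x 24 mm, 0.05 to 0.1 kg, brass terminals on top; origin at the centre of its underside, z up. If present, starts in pocket 2, axes as the mould, top 1 mm below the face, out of the fingers' reach; with its rod fully up it stands 18 to 19 mm proud, its foot still in the pocket. None at the start: absent
- module3: black resin module, 44 (x) x 32 (y) x 24 mm, 0.05 to 0.1 kg, brass terminals on top; origin at the centre of its underside, z up. If present, starts in pocket 3, axes as the mould, top 1 mm below the face, out of the fingers' reach; with its rod fully up it stands 18 to 19 mm proud, its foot still in the pocket. None at the start: absent
- module4: black resin module, 44 (x) x 32 (y) x 24 mm, 0.05 to 0.1 kg, brass terminals on top; origin at the centre of its underside, z up. If present, starts in pocket 4, axes as the mould, top 1 mm below the face, out of the fingers' reach; with its rod fully up it stands 18 to 19 mm proud, its foot still in the pocket. None at the start: absent
- pan_floor (a point): centre of the upper face of the scale's aluminium pan, 170 (x) x 180 (y) mm outside, rim 3 mm wide and 6 mm high; axes as the scale, z up. Empty it lies 58 mm above the table; it rides on a spring (700 N/m) and sinks a few mm under load
- pan (a joint): how far the pan has sunk from empty, m (0 empty, at most 0.008)
- dial_axis (a point): on the axis of the scale's face-up dial, at the top of its white housing (68 mm above the table, 90 x 100 mm), 135 mm to -x of the pan's centre in the scale's axes, which this point has too. The bezel round it: black knurled ring 56 mm diameter, 24 mm tall above this point, 0.04 N m friction, stays where it is left. The empty scale's needle points along +x, to the pan
- zero_mark (a point): the zero mark on the white dial face inside the bezel, a broad long black bar among thin short ticks; this point, 20 mm from the axis, turns with the bezel either way, to stops 3.1 rad either side of the scale's +x. It starts 0.6 to 2.4 rad anticlockwise (from above) of the needle
- needle_tip (a point): tip of the red needle, 20 mm from the dial's axis, below the bezel's rim; not touched by hand. It turns clockwise as the pan is loaded (about 0.3 rad a module), and back as it is emptied
- stamp_a: bystander: rubber stamp, 30 x 22 mm foot with turned wooden handle, 62 mm tall, between mould and scale
- stamp_b: bystander: second rubber stamp like it, at the far side
- case: bystander: flat black case 75 x 110 x 20 mm on the near side
- driver: bystander: screwdriver 160 mm lying on the near side
- flux: bystander: small bottle, 36 mm diameter, 70 mm tall, far side
- pack: bystander: grey battery pack 50 x 35 x 22 mm, far side
Things that resemble listed ones, but are neither listed nor needed, are in the scene too. What is shaped like the module4 but blue or purple is not meant.

How it is judged:
On the way:
1. the zero mark is under the needle (tips within 2.8 mm), the pan empty, the bezel let go (horizontal distance between zero_mark and needle_tip below 0.0028 m and value of joint pan between -0.0005 and 0.0005 m and contact force between the fingers and anything else below 0.3 N), for 0.3 s.
At the end, for the whole second after the job is handed in: every module present lies at rest in the pan (its origin within the pan's outline, less than 50 mm above the pan's floor), all rods are down (below 3 mm), and the zero mark is still within 2.8 mm (0.14 rad) of where the needle of the empty scale stands (y of zero_mark in the frame of dial_axis between -0.0028 and 0.0028 m and x of zero_mark in the frame of dial_axis above 0.01 m and x of module0 in the frame of pan_floor between -0.088 and 0.088 m and y of module0 in the frame of pan_floor between -0.093 and 0.093 m and z of module0 in the frame of pan_floor between -0.004 and 0.05 m and linear speed of each of module0, module1, module2, module3, module4 below 0.03 m/s and x of module1 in the frame of pan_floor between -0.088 and 0.088 m and y of module1 in the frame of pan_floor between -0.093 and 0.093 m and z of module1 in the frame of pan_floor between -0.004 and 0.05 m and x of module2 in the frame of pan_floor between -0.088 and 0.088 m and y of module2 in the frame of pan_floor between -0.093 and 0.093 m and z of module2 in the frame of pan_floor between -0.004 and 0.05 m and x of module3 in the frame of pan_floor between -0.088 and 0.088 m and y of module3 in the frame of pan_floor between -0.093 and 0.093 m and z of module3 in the frame of pan_floor between -0.004 and 0.05 m and x of module4 in the frame of pan_floor between -0.088 and 0.088 m and y of module4 in the frame of pan_floor between -0.093 and 0.093 m and z of module4 in the frame of pan_floor between -0.004 and 0.05 m and value of joint each of rod0, rod1, rod2, rod3, rod4 below 0.003 m); the robot touches nothing.
It fails at once if a bystander is moved more than 40 mm (distance of any of stamp_a, stamp_b, case, driver, flux, pack from where it was at the start of the episode above 0.04 m).
Of module0, module1, module2, module3, module4 only 3 to 5 are there at a start; the rules pass over those that are not, and their reading is None.
At some moment in a run one of module0, module1, module2, module3, module4 may be knocked a few centimetres aside while the robot is not near it.
Once in a run the grip may slacken for a moment while it holds something.
It also fails if it takes over 210 s, if anything falls off the work surface, if the arm or the gripper's body presses on something with over 40 N, if the wrist force passes 120 N, or if a joint passes its speed limit or range.

## Working session

There is one attempt and no reset: what is moved stays moved. The work goes in short steps, Python scripts to look and compute and a shell command to move; the robot and the scene stay as the last step left them, time stands still between calls to the robot, and variables do not carry over. Pictures are saved under pics/ and viewed, at most 14 in all, crops included, and the job is handed in when it is done.

```bash
ls; mkdir -p pics
cat > h.py <<'E'
import numpy as np, cv2
from scipy.spatial.transform import Rotation as R
from plant import get_state, read_camera
def cam(n,save=None):
    c=read_camera(n); c['name']=n
    if save: cv2.imwrite('pics/'+save,c['frame'])
    return c
def rays(c,u,v):
    f=192/np.tan(np.radians(c['vfov']/2)); x=(np.asarray(u,float)-c['cx'])/f; y=(np.asarray(v,float)-c['cy'])/f
    if c['name']=='wrist':
        r=np.hypot(x,y)+1e-12; s=np.tan(r)/r; x,y=x*s,y*s
    return np.stack([x,y,np.ones_like(x)],-1)
def world(c,u,v,d): return rays(c,u,v)*np.asarray(d)[...,None]@R.from_quat(c['orientation']).as_matrix().T+c['origin']
def pix(c,u,v):
    return world(c,u,v,c['range_z'][int(round(v)),int(round(u))])
def atz(c,u,v,z):
    d=R.from_quat(c['orientation']).apply(rays(c,u,v)); return c['origin']+d*(z-c['origin'][2])/d[2]
def cloud(c):
    v,u=np.mgrid[0:384,0:512]; return world(c,u,v,c['range_z'])
E
python3 - <<'E'
from h import *
for n in('scene','side'):
    c=cam(n,n+'0.png'); print(n,c['vfov'],c['origin'],c['orientation'],c['cx'],c['cy'])
    np.savez(n+'0.npz',**c)
print(get_state())
E
```

```text
pics
scene 52.816527711594574 [ 1.28145501 -0.15214434  0.57288615] [ 0.70841501  0.52915571 -0.27649712 -0.37641964] 256.1183115144709 189.70354044036063
side 44.162827861915595 [ 0.49334671 -0.62854259  0.77954164] [ 0.92419197 -0.06054169  0.02150207 -0.37648582] 258.49765264889993 183.83754518593142
{'time': 0.1, 'qpos': array([ 1.09503223e+00,  2.87142523e-01,  1.57807200e+00,  6.19681964e-06,
        1.27856808e+00, -1.49997890e-01]), 'dq': array([-0.00051675, -0.0022327 , -0.00475671, -0.00151687, -0.001285  ,
        0.00162029]), 'joint_efforts': array([ 1.40322489e-03, -4.07295156e+01, -2.93699312e+01, -1.65627403e-04,
        3.43702668e-03, -5.66512469e-06]), 'eef_pos': array([0.21571316, 0.63896682, 0.23001943]), 'tcp_rot': array([ 1.62164605e-01,  9.86763113e-01, -1.04090127e-03, -3.39856328e-04]), 'contact_force': array([-0.31653051,  0.07571933, -0.20062614]), 'wrist_torque': array([0.01745459, 0.01068812, 0.012373  ]), 'finger_force': 0.0, 'opening': 0.9999345216393988}
```

View pics/scene0.png

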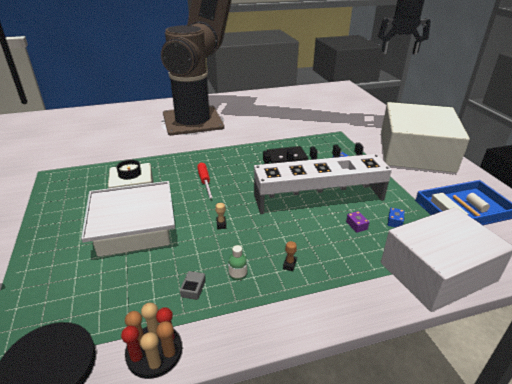

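View pics/side0.png

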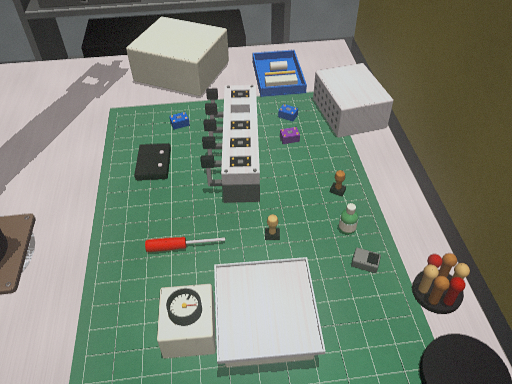

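The side view shows the scale at lower centre: dial at (185,307), pan at (268,308). The mould is at (240,140). Pockets 0, 1, 2 and 4 look filled, at (241,160), (241,142), (240,125) and (240,93). Pocket 3 at (240,108) looks empty. The blue and purple blocks at (180,120), (288,112) and (290,134) are decoys. I'll measure and enlarge both areas.

Run:
```python
from h import *
d=np.load('side0.npz'); c={k:d[k] for k in d.files}; c['name']='side'
P=cloud(c)
def box(z0,z1,xr,yr):
    m=(P[...,2]>z0)&(P[...,2]<z1)&(P[...,0]>xr[0])&(P[...,0]<xr[1])&(P[...,1]>yr[0])&(P[...,1]<yr[1])
    q=P[m]; r=cv2.minAreaRect((q[:,:2]*1000).astype(np.float32)); return len(q),q.mean(0),r
for u,v in((241,160),(240,125),(240,93),(185,307),(268,308),(240,108)): print((u,v),pix(c,u,v).round(4))
m=pix(c,240,125); p=pix(c,268,308)
print('mould',box(.086,.096,(m[0]-.12,m[0]+.12),(m[1]-.25,m[1]+.25)))
print('pan',box(.054,.068,(p[0]-.11,p[0]+.13),(p[1]-.13,p[1]+.13)))
print('bez',box(.087,.097,(p[0]-.22,p[0]-.08),(p[1]-.08,p[1]+.08)))
a=cv2.resize(c['frame'][80:205,190:290],(480,600),interpolation=2)
b=cv2.resize(c['frame'][282:332,160:210],(300,600)[:1]*2,interpolation=2)
o=np.zeros((600,780,3),np.uint8);o[:,:480]=a;o[:300,480:]=b;cv2.imwrite('pics/crop1.png',o)
```

```text
(241, 160) [0.5476 0.1161 0.0892]
(240, 125) [0.5575 0.2337 0.0904]
(240, 93) [0.5703 0.3608 0.0903]
(185, 307) [ 0.4202 -0.2157  0.0794]
(268, 308) [ 0.4933 -0.6285  0.7795]
(240, 108) [0.5651 0.3132 0.0796]
mould (3207, array([0.55030047, 0.21418176, 0.09155591]), ((536.6126098632812, 276.6603088378906), (151.12303161621094, 413.974853515625), 0.24592220783233643))
pan (0, array([nan, nan, nan]), ((0.0, 0.0), (0.0, 0.0), 0.0))
bez (0, array([nan, nan, nan]), ((0.0, 0.0), (0.0, 0.0), 0.0))<stdin>:6: RuntimeWarning: Mean of empty slice.
  ret = um.true_divide(
```

View pics/crop1.png

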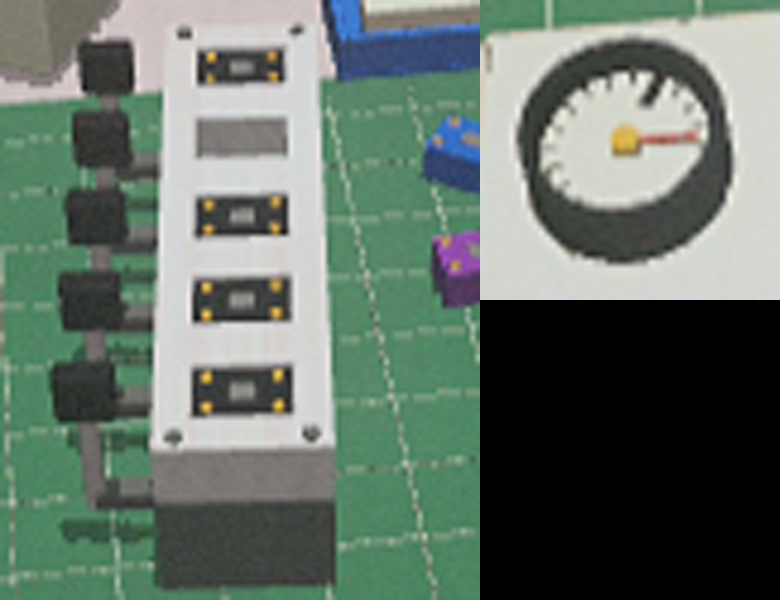

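The crop confirms it: pockets 0, 1, 2 and 4 hold black modules with brass terminals, and pocket 3 is empty. The zero bar is at crop (653,90), about 60–65° anticlockwise of the needle at (665,138). Next, the exact poses.

Run:
```python
from h import *
d=np.load('side0.npz'); c={k:d[k] for k in d.files}; c['name']='side'
# pan rim corners, z=.064
q=np.array([atz(c,u,v,.064) for u,v in((214,263),(307,259),(322,350),(217,361))]); print('pan corners',q.round(4),q.mean(0))
print('edges',[np.degrees(np.arctan2(*(b-a)[1::-1])).round(1) for a,b in((q[0],q[1]),(q[3],q[2]),(q[3],q[0]),(q[2],q[1]))],[np.linalg.norm(q[i]-q[(i+1)%4]).round(4) for i in range(4)])
# crop1 mould face corners (scale 4.8) z=.091
m=np.array([atz(c,190+u/4.8,80+v/4.8,.091) for u,v in((163,25),(315,25),(334,447),(152,448))]); print('mould',m.round(4),m.mean(0).round(4),[np.linalg.norm(m[i]-m[(i+1)%4]).round(4) for i in range(4)])
print(np.degrees(np.arctan2(*(m[0]-m[3])[1::-1])),np.degrees(np.arctan2(*(m[1]-m[2])[1::-1])))
# pockets/modules z=.090
for u,v in((241,67),(242,216),(242,299),(242,390)): print('mod',atz(c,190+u/4.8,80+v/4.8,.090).round(4))
for u,v in((627,140),(665,138),(694,135),(659,77),(646,103)): print('dial',atz(c,160+(u-480)/6,282+v/6,.074).round(4))
for z in(.092,):
  for u,v in((520,130),(732,130),(627,38),(627,215)): print('bez',atz(c,160+(u-480)/6,282+v/6,z).round(4))
```

```text
pan corners [[ 0.4728 -0.1239  0.064 ]
 [ 0.6419 -0.1376  0.064 ]
 [ 0.6309 -0.3107  0.064 ]
 [ 0.4659 -0.3068  0.064 ]] [ 0.55286641 -0.21975402  0.064     ]
edges [np.float64(-4.6), np.float64(-1.3), np.float64(87.9), np.float64(86.3)] [np.float64(0.1697), np.float64(0.1735), np.float64(0.165), np.float64(0.1831)]
mould [[0.5331 0.3995 0.091 ]
 [0.6132 0.3884 0.091 ]
 [0.5817 0.0691 0.091 ]
 [0.5035 0.0791 0.091 ]] [0.5579 0.234  0.091 ] [np.float64(0.0809), np.float64(0.3209), np.float64(0.0788), np.float64(0.3218)]
84.71177415011495 84.35297472899549
mod [0.5705 0.3571 0.09  ]
mod [0.5584 0.2341 0.09  ]
mod [0.5522 0.1732 0.09  ]
mod [0.5459 0.1115 0.09  ]
dial [ 0.4189 -0.2093  0.074 ]
dial [ 0.4294 -0.21    0.074 ]
dial [ 0.4375 -0.2102  0.074 ]
dial [ 0.4283 -0.1904  0.074 ]
dial [ 0.4244 -0.1983  0.074 ]
bez [ 0.392  -0.2131  0.092 ]
bez [ 0.4492 -0.2207  0.092 ]
bez [ 0.4214 -0.188   0.092 ]
bez [ 0.4204 -0.2423  0.092 ]
```

```bash
cat >> h.py <<'E'
def go(x,y,z,yang=None):
    "shift in tool axes (mm) and turn (deg) to reach TCP x,y,z with closing line at world angle yang (deg)"
    s=get_state(); r=R.from_quat(s['tcp_rot']); M=r.as_matrix()
    sh=r.inv().apply(np.array([x,y,z])-s['eef_pos'])*1000
    a=np.degrees(np.arctan2(M[1,1],M[0,1])); t=0 if yang is None else -(yang-a)
    print('t',round(s['time'],1),'pos',s['eef_pos'].round(4),'yang',a.round(1),'shift',sh.round(1),'turn',round(t,1),'open',round(s['opening'],3),'F',s['contact_force'].round(1))
ex,ey=np.array([np.cos(np.radians(-5.5)),np.sin(np.radians(-5.5))]),np.array([-np.sin(np.radians(-5.5)),np.cos(np.radians(-5.5))])
E
python3 -c "
from h import *
go(.56,.2,.23,115); go(.42,-.214,.23,115)"
```

```text
t 0.1 pos [0.2157 0.639  0.23  ] yang 71.3 shift [-466.7 -305.7    0.5] turn -43.7 open 1.0 F [-0.3  0.1 -0.2]
t 0.1 pos [0.2157 0.639  0.23  ] yang 71.3 shift [-466.5 -742.7    1.5] turn -43.7 open 1.0 F [-0.3  0.1 -0.2]
```

```bash
python3 -m crank '[[[-400,-262,0],-44,0],[[-400,-262,0],-44,0],[[-400,-262,0],-44,0],[[-400,-262,0],-44,0],[[-400,-262,0],-44,0],[[-400,-262,0],-44,0],[[-400,-262,0],-44,0],[[-400,-262,0],-44,0],[[-400,-262,0],-44,0],[[-400,-262,0],-44,0]]'; python3 -c "
from h import *
go(.42,-.214,.23,115)"
```

```text
time: 1.1
eef_pos: [0.5122, 0.2607, 0.2309]
tcp_rot: [-0.219, 0.976, -0.0, -0.0]
contact_force: [0.7, 0.3, 0.5]
opening: 1.003
finger_force: 0.0
t 1.1 pos [0.5122 0.2607 0.2309] yang 115.2 shift [ 285.9 -390.1    1.1] turn 0.2 open 1.003 F [0.7 0.3 0.5]
```

```bash
python3 -m crank '[[[286,-390,0],0,0],[[286,-390,0],0,0],[[286,-390,0],0,0],[[286,-390,0],0,0],[[286,-390,0],0,0],[[286,-390,0],0,0],[[286,-390,0],0,0],[[286,-390,0],0,0],[[286,-390,0],0,0],[[286,-390,0],0,0]]';python3 -m crank '[[[0,0,0],0,0],[[0,0,0],0,0],[[0,0,0],0,0]]'
python3 - <<'E'
from h import *
go(.42,-.214,.23,115)
c=cam('wrist','w1.png'); np.savez('w1.npz',**c); print(c['origin'],c['vfov'],c['cx'],c['cy'])
E
```

```text
time: 2.1
eef_pos: [0.4183, -0.2142, 0.2311]
tcp_rot: [-0.218, 0.976, -0.0, -0.0]
contact_force: [0.7, 0.6, -0.1]
opening: 1.0
finger_force: 0.0
time: 2.4
eef_pos: [0.4195, -0.2106, 0.2309]
tcp_rot: [-0.22, 0.976, 0.001, -0.0]
contact_force: [0.5, 0.2, 0.2]
opening: 1.002
finger_force: 0.0
t 2.4 pos [ 0.4195 -0.2106  0.2309] yang 115.4 shift [ 1.  -3.3  0.9] turn 0.4 open 1.002 F [0.5 0.2 0.2]
[ 0.34985514 -0.24333731  0.37407688] 65.70646984690485 255.3064530921454 197.61210869341096
```

View pics/w1.png

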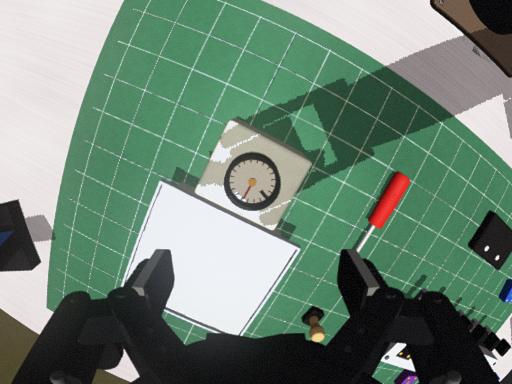

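The dial is at (251,181), with the needle pointing down-left to about (246,197) and the zero bar at about (265,196). I'll enlarge it.

Run:
```python
from h import *
d=np.load('w1.npz'); c={k:d[k] for k in d.files}; c['name']='wrist'
f=c['frame']; cr=f[145:220,213:288]; cv2.imwrite('pics/crop2.png',cv2.resize(cr,(600,600),interpolation=2))
g=cv2.cvtColor(cr,6); m=(g<60).astype(np.uint8)
n,l,s,ce=cv2.connectedComponentsWithStats(m); i=1+s[1:,4].argmax(); print(s[i])
ct,_=cv2.findContours((l==i).astype(np.uint8),0,1); e=cv2.fitEllipse(max(ct,key=cv2.contourArea)); print(e)
u,v=e[0][0]+213,e[0][1]+145
print(atz(c,u,v,.092),atz(c,u,v,.085), pix(c,u,v))
```

```text
[ 12   8  55  57 633]
((39.089900970458984, 35.316165924072266), (50.92034912109375, 52.01622772216797), 144.16802978515625)
[ 0.41556775 -0.21563197  0.092     ] [ 0.41719847 -0.21494444  0.085     ] [ 0.41656809 -0.21521022  0.08770596]
```

View pics/crop2.png

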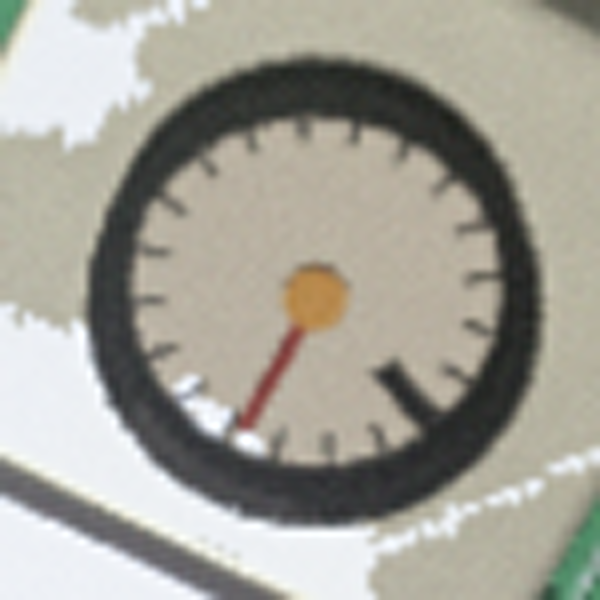

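The hub is at crop (316,298), the needle tip at (245,427) and the zero bar runs from (388,370) to (432,422).

Run:
```python
from h import *
d=np.load('w1.npz'); c={k:d[k] for k in d.files}; c['name']='wrist'
w=lambda u,v:atz(c,213+u/8,145+v/8,.080)
print('face depth',pix(c,213+260/8,145+250/8),pix(c,213+380/8,145+250/8))
h=w(316,298)
for n,u,v in(('needle',245,427),('bar in',388,370),('bar out',432,422)):
    p=w(u,v)-h; print(n,p.round(4),np.hypot(*p[:2]),np.degrees(np.arctan2(p[1],p[0])))
print(h)
go(.4175,-.215,.074,115)
```

```text
face depth [ 0.41685734 -0.2224836   0.08222529] [ 0.41052782 -0.20872973  0.08152188]
needle [ 0.0196 -0.001   0.    ] 0.019610637827496988 -2.8239194566803807
bar in [0.0047 0.0125 0.    ] 0.013315675532521406 69.36382600144476
bar out [0.0086 0.0207 0.    ] 0.0223779788593311 67.46794364490792
[ 0.42002812 -0.21320679  0.08      ]
t 2.5 pos [ 0.4196 -0.2104  0.231 ] yang 115.4 shift [  3.9  -3.4 157. ] turn 0.4 open 0.997 F [ 0.2 -0.2 -0.8]
```

```bash
python3 -m crank '[[[3,-3,50],0,0],[[3,-3,100],0,0],[[3,-3,130],0,0],[[3,-3,150],0,0],[[3,-3,159],0,0],[[3,-3,159],0,0],[[3,-3,159],0,40],[[3,-3,159],0,90],[[3,-3,159],0,90],[[3,-3,159],0,90]]' 20; python3 -m crank '[[[0,0,0],0,140],[[0,0,0],0,140],[[0,0,0],0,140],[[0,0,0],0,140]]'; python3 -c "
from h import *
go(.418,-.2145,.072,44)"
```

```text
time: 3.45
eef_pos: [0.4184, -0.2148, 0.074]
tcp_rot: [-0.219, 0.976, 0.001, 0.0]
contact_force: [-1.9, 5.5, 5.0]
opening: 0.647
finger_force: 11.2
time: 3.85
eef_pos: [0.4184, -0.2148, 0.0741]
tcp_rot: [-0.219, 0.976, 0.001, 0.0]
contact_force: [-1.7, 5.7, 6.4]
opening: 0.646
finger_force: 20.1
t 3.9 pos [ 0.4184 -0.2148  0.0741] yang 115.3 shift [0.2 0.4 2.1] turn 71.3 open 0.646 F [-1.7  5.7  6.4]
```

```bash
python3 -m crank '[[[0,0,0],8,140],[[0,0,0],16,140],[[0,0,0],24,140],[[0,0,0],32,140],[[0,0,0],40,140],[[0,0,0],48,140],[[0,0,0],56,140],[[0,0,0],64,140],[[0,0,0],71,140],[[0,0,0],71,140]]' 40; python3 -m crank '[[[0,0,0],0,140],[[0,0,0],0,140],[[0,0,0],0,60],[[0,0,0],0,60],[[0,0,0],0,60],[[0,0,-40],0,60],[[0,0,-80],0,60],[[0,0,-100],0,60],[[0,0,-100],0,60],[[0,0,-100],0,60]]'
python3 - <<'E'
from h import *
go(.418,-.2145,.072,44)
c=cam('wrist','w2.png'); np.savez('w2.npz',**c)
P=atz; Rm=R.from_quat(c['orientation']).inv(); p=Rm.apply(np.array([.419,-.214,.08])-c['origin']); th=np.arctan2(np.hypot(p[0],p[1]),p[2]); f=192/np.tan(np.radians(c['vfov']/2)); k=f*th/np.hypot(p[0],p[1])
u,v=int(c['cx']+k*p[0]),int(c['cy']+k*p[1]); print(u,v)
cv2.imwrite('pics/crop3.png',cv2.resize(c['frame'][max(v-45,0):v+45,max(0,u-45):u+45],None,fx=6,fy=6,interpolation=2))
E
```

```text
time: 4.85
eef_pos: [0.4185, -0.2145, 0.0743]
tcp_rot: [0.389, 0.921, 0.001, -0.0]
contact_force: [-3.2, 6.9, 7.0]
opening: 0.639
finger_force: 40.9
time: 5.85
eef_pos: [0.418, -0.2157, 0.1722]
tcp_rot: [0.388, 0.922, -0.0, 0.0]
contact_force: [0.8, 0.6, -0.3]
opening: 0.769
finger_force: 0.0
t 5.8 pos [ 0.418  -0.2157  0.1722] yang 44.3 shift [  1.    0.9 100.2] turn 0.3 open 0.769 F [ 0.8  0.6 -0.3]
257 200
```

View pics/crop3.png

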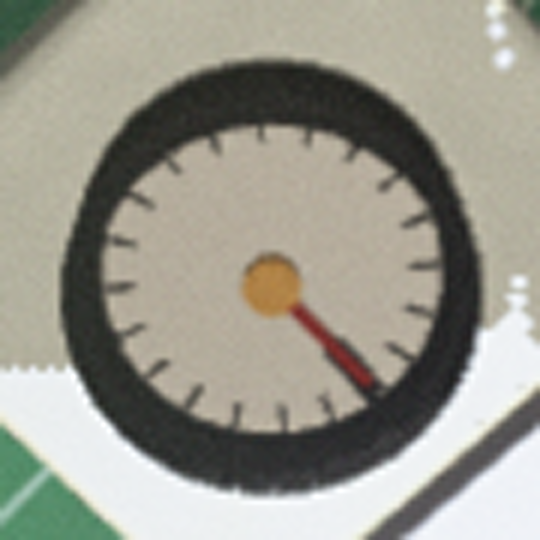

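The black bar now lies under the red needle: the needle tip is at (367,385) and the bar's end at (378,393), in line with the hub at (271,286). The bezel is set, so I'll move to handle 0.

```bash
cat >> h.py <<'E'
C=np.array([.558,.234])
Y=[-.124,-.062,0,.062,.124]
def hd(i): return C-.070*ex+Y[i]*ey
def pk(i): return C+Y[i]*ey
E
python3 -c "
from h import *
for i in range(5): print(hd(i).round(4),pk(i).round(4))
go(*hd(0),.172,84.5)"
```

```text
[0.4764 0.1173] [0.5461 0.1106]
[0.4824 0.179 ] [0.5521 0.1723]
[0.4883 0.2407] [0.558 0.234]
[0.4943 0.3024] [0.5639 0.2957]
[0.5002 0.3641] [0.5699 0.3574]
t 5.9 pos [ 0.4174 -0.2153  0.1711] yang 44.3 shift [196.7 274.5  -0.6] turn -40.2 open 0.765 F [0.2 0.6 0.1]
```

```bash
python3 -m crank '[[[28,39,-5],-6,100],[[57,79,-5],-12,100],[[85,118,-5],-18,100],[[113,157,-5],-24,100],[[141,196,-5],-30,100],[[169,235,-5],-36,100],[[197,274,-5],-40,100],[[197,274,-5],-40,100],[[197,274,-5],-40,100],[[197,274,-5],-40,100]]' 60
python3 - <<'E'
from h import *
go(*hd(0),.078,84.5)
c=cam('wrist','w3.png'); np.savez('w3.npz',**c)
E
```

```text
time: 6.9
eef_pos: [0.4756, 0.1159, 0.1759]
tcp_rot: [0.05, 0.999, -0.0, -0.001]
contact_force: [0.2, -0.5, 0.3]
opening: 0.609
finger_force: 0.0
t 6.9 pos [0.4756 0.1159 0.1759] yang 84.3 shift [-1.   1.5 97.9] turn -0.2 open 0.609 F [ 0.2 -0.5  0.3]
```

View pics/w3.png

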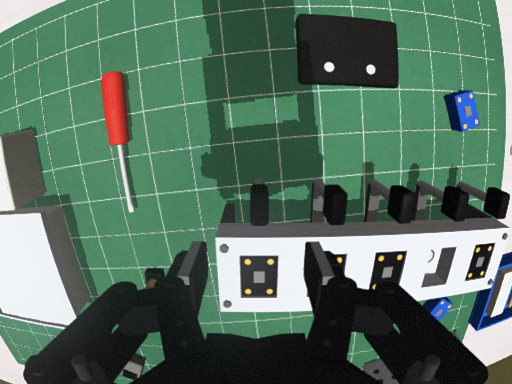

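Run:
```python
from h import *
for n,f in(('side','side0.npz'),('wrist','w3.npz')):
    d=np.load(f); c={k:d[k] for k in d.files}; c['name']=n; P=cloud(c)
    for i in range(5):
        h=hd(i); m=(abs(P[...,2]-.106)<.004)&(np.hypot(P[...,0]-h[0],P[...,1]-h[1])<.024); q=P[m]
        if len(q)>4: print(n,i,len(q),((q.min(0)+q.max(0))/2-[*h,0]).round(4),np.ptp(q,0).round(4))
    m=abs(P[...,2]-.091)<.003; q=P[m]; q=q[(abs((q[:,:2]-C)@ex)<.06)&(abs((q[:,:2]-C)@ey)<.18)]
    l=np.c_[(q[:,:2]-C)@ex,(q[:,:2]-C)@ey]; print('face',len(l),np.percentile(l,[1,99],axis=0))
```

```text
side 0 72 [-0.0012 -0.0012  0.1057] [0.0278 0.0182 0.007 ]
side 1 66 [-8.000e-04 -1.000e-04  1.055e-01] [0.0267 0.0181 0.0069]
side 2 53 [ 1.000e-04 -3.000e-04  1.059e-01] [0.0256 0.0145 0.0075]
side 3 52 [ 0.     -0.0018  0.1061] [0.0267 0.0153 0.0073]
side 4 53 [ 0.     -0.0005  0.1057] [0.0275 0.0156 0.0069]
face 2822 [[-0.04038981 -0.16020403]
 [ 0.03847297  0.15768052]]
wrist 0 620 [-0.0016  0.0019  0.1053] [0.0282 0.0152 0.0066]
wrist 1 585 [-0.0016  0.0017  0.1051] [0.0276 0.0162 0.0062]
wrist 2 461 [-0.0009  0.0007  0.1052] [0.028  0.015  0.0061]
wrist 3 358 [-0.0008  0.0011  0.1051] [0.0277 0.0154 0.0062]
wrist 4 253 [-0.0009 -0.0002  0.1048] [0.0266 0.0153 0.0056]
face 15453 [[-0.04114165 -0.15786797]
 [ 0.03823985  0.15671479]]
```

```bash
sed -i 's/^C=.*/C=np.array([.557,.234])/' h.py; python3 -m crank '[[[0,1.5,45],0,110],[[0,1.5,80],0,110],[[0,1.5,98],0,110],[[0,1.5,98],0,110],[[0,1.5,98],0,230],[[0,1.5,98],0,230],[[0,1.5,98],0,230],[[0,1.5,98],0,230],[[0,1.5,98],0,230],[[0,1.5,98],0,230]]' 60; python3 -m crank '[[[0,0,-5],0,230],[[0,0,-11],0,230],[[0,0,-16],0,230],[[0,0,-21],0,230],[[0,0,-21],0,230],[[0,0,-21],0,230]]';  python3 -c "
from h import *
go(*hd(0),.098)"
```

```text
time: 7.95
eef_pos: [0.478, 0.1185, 0.0813]
tcp_rot: [0.049, 0.999, 0.0, 0.002]
contact_force: [-0.5, 0.5, 6.1]
opening: 0.149
finger_force: 61.5
time: 8.55
eef_pos: [0.4781, 0.1184, 0.1009]
tcp_rot: [0.049, 0.999, 0.0, 0.002]
contact_force: [4.9, 1.4, -2.3]
opening: 0.152
finger_force: 60.2
t 8.6 pos [0.4781 0.1184 0.1009] yang 84.3 shift [ 2.5 -1.4  2.9] turn 0 open 0.152 F [ 4.9  1.4 -2.3]
```

```bash
python3 -m crank '[[[0,0,0],0,110],[[0,0,0],0,110],[[0,0,0],0,110],[[0,0,-20],0,110],[[0,0,-45],0,90],[[-40,-1,-45],0,90],[[-67,-1,-45],0,90],[[-67,-1,-45],0,90],[[-67,-1,-45],0,90]]'
python3 - <<'E'
from h import *
go(*pk(0),.094)
c=cam('wrist'); P=cloud(c)
for i in(0,):
    p=pk(i); m=(abs(P[...,2]-.1095)<.003)&(np.hypot(P[...,0]-p[0],P[...,1]-p[1])<.04); q=P[m]; print(len(q),cv2.minAreaRect((q[:,:2]*1000).astype(np.float32)),q[:,2].mean())
E
```

```text
time: 9.45
eef_pos: [0.5426, 0.1105, 0.1448]
tcp_rot: [0.05, 0.999, -0.0, -0.001]
contact_force: [0.4, -1.2, 0.2]
opening: 0.645
finger_force: 0.0
t 9.4 pos [0.5426 0.1105 0.1448] yang 84.3 shift [-2.6  0.3 50.8] turn 0 open 0.645 F [ 0.4 -1.2  0.2]
2995 ((544.457275390625, 112.33135223388672), (32.30587387084961, 44.35179138183594), 84.03669738769531) 0.10968662018246728
```

```bash
python3 -m crank '[[[-2,1.5,35],0,90],[[-2,1.5,51],0,90],[[-2,1.5,51],0,90],[[-2,1.5,51],0,220],[[-2,1.5,51],0,220],[[-2,1.5,51],0,220],[[-2,1.5,51],0,220],[[-2,1.5,51],0,220],[[-2,1.5,31],0,220],[[-2,1.5,-9],0,220]]' 50; python3 -c "
from h import *
print('place', end=' ');go(.553+.04,-.22+.045,.16,84.5);"
```

```text
time: 10.5
eef_pos: [0.5424, 0.1118, 0.151]
tcp_rot: [0.05, 0.999, -0.0, -0.004]
contact_force: [0.4, -0.3, -0.3]
opening: 0.358
finger_force: 54.3
place t 10.5 pos [0.5424 0.1118 0.151 ] yang 84.3 shift [ -78.6 -280.4   -9.3] turn -0.2 open 0.358 F [ 0.4 -0.3 -0.3]
```

```bash
python3 -m crank '[[[-12,-45,-9],0,220],[[-25,-90,-9],0,220],[[-39,-137,-9],0,220],[[-52,-185,-9],0,220],[[-65,-232,-9],0,220],[[-78,-275,-9],0,220],[[-78,-285,-9],0,220],[[-78,-285,-9],0,220],[[-78,-285,-9],0,220]]'; python3 -c "
from h import *
go(.593,-.18,.069,84.5);"
```

```text
time: 11.4
eef_pos: [0.5943, -0.1783, 0.1628]
tcp_rot: [0.049, 0.999, 0.001, -0.001]
contact_force: [-0.9, 0.1, -0.2]
opening: 0.358
finger_force: 54.4
t 11.4 pos [ 0.5943 -0.1783  0.1628] yang 84.3 shift [ 1.  -1.9 93.8] turn -0.2 open 0.358 F [-0.9  0.1 -0.2]
```

```bash
python3 -m crank '[[[1,-2,45],0,220],[[1,-2,75],0,220],[[1,-2,88],0,220],[[1,-2,93],0,220],[[1,-2,93],0,220],[[1,-2,93],0,100],[[1,-2,93],0,100],[[1,-2,93],0,100],[[1,-2,55],0,100],[[1,-2,5],0,100]]'
python3 - <<'E'
from h import *
go(*hd(1),.172,84.5)
c=cam('wrist','w4.png')
E
```

```text
time: 12.4
eef_pos: [0.5915, -0.1804, 0.1563]
tcp_rot: [0.05, 0.999, 0.001, -0.003]
contact_force: [0.1, 0.1, -0.0]
opening: 0.612
finger_force: 0.0
t 12.4 pos [ 0.5915 -0.1804  0.1563] yang 84.3 shift [145.3 346.8 -13.9] turn -0.2 open 0.612 F [ 0.1  0.1 -0. ]
```

View pics/w4.png

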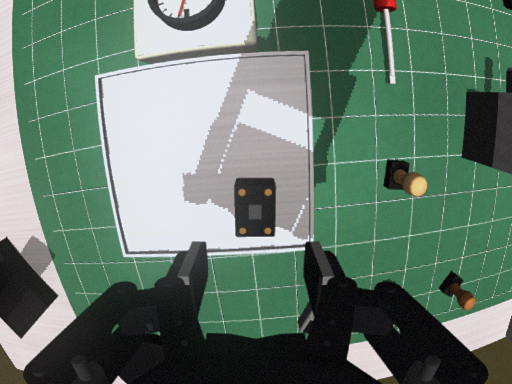

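The first module lies in the pan at (255,207). Now handle 1.

```bash
python3 -m crank '[[[18,43,-14],0,110],[[36,86,-14],0,110],[[54,129,-14],0,110],[[72,172,-14],0,110],[[90,215,-14],0,110],[[108,258,-14],0,110],[[126,301,-14],0,110],[[144,344,-14],0,110],[[144,347,-14],0,110],[[144,347,-14],0,110]]' 60; python3 -c "
from h import *
go(*hd(1),.078)"
```

```text
time: 13.45
eef_pos: [0.4846, 0.1792, 0.173]
tcp_rot: [0.048, 0.999, -0.0, 0.001]
contact_force: [-1.2, -1.2, -0.6]
opening: 0.57
finger_force: 0.0
t 13.4 pos [0.4846 0.1792 0.173 ] yang 84.5 shift [ 3.4 -0.5 95. ] turn 0 open 0.57 F [-1.2 -1.2 -0.6]
```

```bash
python3 -m crank '[[[3,0,45],0,110],[[3,0,80],0,110],[[3,0,95],0,110],[[3,0,95],0,110],[[3,0,95],0,230],[[3,0,95],0,230],[[3,0,95],0,230],[[3,0,95],0,230],[[3,0,95],0,230],[[3,0,95],0,230]]' 60; python3 -m crank '[[[0,0,-5],0,230],[[0,0,-11],0,230],[[0,0,-16],0,230],[[0,0,-21],0,230],[[0,0,-21],0,230],[[0,0,-21],0,230],[[0,0,-21],0,110],[[0,0,-21],0,110],[[0,0,-21],0,110]]';  python3 -c "
from h import *
go(*pk(1),.145)"
```

```text
time: 14.45
eef_pos: [0.4833, 0.1802, 0.0793]
tcp_rot: [0.05, 0.999, 0.002, 0.003]
contact_force: [1.5, 5.8, -0.3]
opening: 0.149
finger_force: 60.0
time: 15.35
eef_pos: [0.482, 0.1784, 0.0992]
tcp_rot: [0.049, 0.999, -0.0, 0.001]
contact_force: [0.1, 0.4, -0.2]
opening: 0.565
finger_force: 0.0
t 15.3 pos [0.482  0.1784 0.0992] yang 84.3 shift [-69.4   0.7 -45.7] turn 0 open 0.565 F [ 0.1  0.4 -0.2]
```

```bash
cat >> h.py <<'E'
def mod(i,top=.1095):
    c=cam('wrist'); P=cloud(c); p=pk(i); m=(abs(P[...,2]-top)<.003)&(np.hypot(P[...,0]-p[0],P[...,1]-p[1])<.04); q=P[m]
    print(len(q), cv2.minAreaRect((q[:,:2]*1000).astype(np.float32)) if len(q)>9 else '',q[:,2].mean() if len(q) else '')
    r=cv2.minAreaRect((q[:,:2]*1000).astype(np.float32))[0]; go(r[0]/1000,r[1]/1000-.0005,.094)
E
python3 -m crank '[[[0,0,-20],0,110],[[0,0,-46],0,90],[[-40,1,-46],0,90],[[-70,1,-46],0,90],[[-70,1,-46],0,90],[[-70,1,-46],0,90]]'; python3 -c "
from h import *
mod(1)"
```

```text
time: 15.95
eef_pos: [0.5513, 0.1723, 0.1443]
tcp_rot: [0.05, 0.999, -0.0, -0.0]
contact_force: [0.1, -0.5, -0.4]
opening: 0.652
finger_force: 0.0
3047 ((550.4569702148438, 174.0806884765625), (32.18655014038086, 43.94099044799805), 84.60504150390625) 0.11010016205158613
t 16.0 pos [0.5505 0.1725 0.1439] yang 84.3 shift [ 0.1  1.1 49.9] turn 0 open 0.649 F [ 0.4  0.1 -0.1]
```

```bash
python3 -m crank '[[[0,1,35],0,90],[[0,1,50],0,90],[[0,1,50],0,90],[[0,1,50],0,220],[[0,1,50],0,220],[[0,1,50],0,220],[[0,1,50],0,220],[[0,1,50],0,220],[[0,1,30],0,220],[[0,1,-15],0,220]]' 50; python3 -m crank '[[[0,-45,-3],0,220],[[1,-90,-3],0,220],[[1,-135,-3],0,220],[[2,-180,-3],0,220],[[2,-225,-3],0,220],[[3,-270,-3],0,220],[[3,-315,-3],0,220],[[3,-353,-3],0,220],[[3,-353,-3],0,220],[[3,-353,-3],0,220]]';python3 -c "
from h import *
go(.513,-.178,.069,84.5);"
```

```text
time: 17.0
eef_pos: [0.548, 0.1731, 0.1551]
tcp_rot: [0.05, 0.999, -0.001, -0.005]
contact_force: [0.0, 0.1, -0.5]
opening: 0.358
finger_force: 54.4
time: 18.0
eef_pos: [0.5132, -0.1779, 0.1621]
tcp_rot: [0.051, 0.999, 0.0, -0.0]
contact_force: [1.0, 0.9, 0.1]
opening: 0.358
finger_force: 54.5
t 18.0 pos [ 0.5132 -0.1779  0.1621] yang 84.2 shift [ 0.1 -0.2 93.1] turn -0.3 open 0.358 F [1.  0.9 0.1]
```

```bash
python3 -m crank '[[[0,0,45],0,220],[[0,0,75],0,220],[[0,0,88],0,220],[[0,0,92],0,220],[[0,0,92],0,220],[[0,0,92],0,100],[[0,0,92],0,100],[[0,0,92],0,100],[[0,0,55],0,100],[[0,0,5],0,100]]'
python3 - <<'E'
from h import *
go(*hd(2),.172,84.5)
E
```

```text
time: 19.0
eef_pos: [0.5115, -0.1763, 0.1556]
tcp_rot: [0.05, 0.999, 0.002, -0.003]
contact_force: [0.6, -0.5, -0.2]
opening: 0.607
finger_force: 0.0
t 19.0 pos [ 0.5115 -0.1763  0.1556] yang 84.3 shift [ 65.4 412.6 -14.8] turn -0.2 open 0.607 F [ 0.6 -0.5 -0.2]
```

```bash
python3 -m crank '[[[7,45,-14],0,110],[[14,90,-14],0,110],[[21,135,-14],0,110],[[29,180,-14],0,110],[[36,225,-14],0,110],[[43,270,-14],0,110],[[50,315,-14],0,110],[[57,360,-14],0,110],[[64,405,-14],0,110],[[65,413,-14],0,110]]' 60;python3 -m crank '[[[0,0,0],0,110],[[0,0,0],0,110]]'; python3 -c "
from h import *
go(*hd(2),.078)"
```

```text
time: 20.0
eef_pos: [0.4891, 0.2439, 0.1723]
tcp_rot: [0.047, 0.999, 0.001, 0.001]
contact_force: [-0.1, -1.1, -1.1]
opening: 0.568
finger_force: 0.0
time: 20.2
eef_pos: [0.4898, 0.2393, 0.1715]
tcp_rot: [0.05, 0.999, -0.0, 0.0]
contact_force: [-0.0, 0.1, 0.1]
opening: 0.567
finger_force: 0.0
t 20.2 pos [0.4898 0.2393 0.1715] yang 84.3 shift [ 2.6  1.2 93.5] turn 0 open 0.567 F [-0.   0.1  0.1]
```

```bash
python3 -m crank '[[[2,1,45],0,110],[[2,1,80],0,110],[[2,1,93],0,110],[[2,1,93],0,110],[[2,1,93],0,230],[[2,1,93],0,230],[[2,1,93],0,230],[[2,1,93],0,230],[[2,1,93],0,230],[[2,1,93],0,230]]' 60; python3 -m crank '[[[0,0,-5],0,230],[[0,0,-11],0,230],[[0,0,-16],0,230],[[0,0,-21],0,230],[[0,0,-21],0,230],[[0,0,-21],0,230],[[0,0,-21],0,110],[[0,0,-21],0,110],[[0,0,-21],0,110]]';  python3 -m crank '[[[0,0,-20],0,110],[[0,0,-46],0,90],[[-40,0,-46],0,90],[[-69,0,-46],0,90],[[-69,0,-46],0,90],[[-69,0,-46],0,90]]'; python3 -c "
from h import *
mod(2)"
```

```text
time: 21.2
eef_pos: [0.4894, 0.242, 0.0807]
tcp_rot: [0.049, 0.999, 0.001, 0.002]
contact_force: [-1.0, 0.7, 6.6]
opening: 0.151
finger_force: 61.3
time: 22.1
eef_pos: [0.4873, 0.2411, 0.0992]
tcp_rot: [0.049, 0.999, -0.0, -0.0]
contact_force: [0.3, -0.3, 0.7]
opening: 0.571
finger_force: 0.0
time: 22.7
eef_pos: [0.5561, 0.2341, 0.1448]
tcp_rot: [0.05, 0.999, -0.0, -0.001]
contact_force: [-0.9, 0.1, 0.4]
opening: 0.649
finger_force: 0.0
3004 ((557.3372192382812, 235.6145477294922), (32.15227508544922, 44.536705017089844), 83.9937515258789) 0.10937537180332566
t 22.8 pos [0.5554 0.2343 0.1447] yang 84.3 shift [-1.9  1.  50.7] turn 0 open 0.641 F [-0.2 -0.3 -0.3]
```

```bash
python3 -m crank '[[[-2,1,35],0,90],[[-2,1,50],0,90],[[-2,1,50],0,90],[[-2,1,50],0,220],[[-2,1,50],0,220],[[-2,1,50],0,220],[[-2,1,50],0,220],[[-2,1,50],0,220],[[-2,1,30],0,220],[[-2,1,-15],0,220]]' 50; python3 -m crank '[[[-8,-45,-3],0,220],[[-16,-90,-3],0,220],[[-23,-135,-3],0,220],[[-31,-180,-3],0,220],[[-39,-225,-3],0,220],[[-47,-270,-3],0,220],[[-54,-315,-3],0,220],[[-62,-360,-3],0,220],[[-70,-405,-3],0,220],[[-78,-450,-3],0,220]]';python3 -m crank '[[[-6,-39,0],0,220],[[-6,-39,0],0,220],[[-6,-39,0],0,220],[[-6,-39,0],0,220]]';python3 -c "
from h import *
go(.593,-.26,.069,84.5);"
```

```text
time: 23.75
eef_pos: [0.5551, 0.2343, 0.1558]
tcp_rot: [0.05, 0.999, -0.002, -0.005]
contact_force: [0.7, -0.6, -1.1]
opening: 0.364
finger_force: 53.9
time: 24.75
eef_pos: [0.5914, -0.2221, 0.1632]
tcp_rot: [0.05, 0.999, 0.0, -0.0]
contact_force: [-0.2, 0.2, -0.4]
opening: 0.354
finger_force: 54.0
time: 25.15
eef_pos: [0.5935, -0.2586, 0.1628]
tcp_rot: [0.049, 0.999, 0.0, -0.0]
contact_force: [0.7, -0.4, -0.7]
opening: 0.357
finger_force: 54.0
t 25.1 pos [ 0.5935 -0.2586  0.1628] yang 84.4 shift [ 0.3 -1.5 93.8] turn -0.1 open 0.357 F [ 0.7 -0.4 -0.7]
```

```bash
python3 -m crank '[[[0,-1,45],0,220],[[0,-1,75],0,220],[[0,-1,88],0,220],[[0,-1,92],0,220],[[0,-1,92],0,220],[[0,-1,92],0,100],[[0,-1,92],0,100],[[0,-1,92],0,100],[[0,-1,55],0,100],[[0,-1,5],0,100]]'
python3 - <<'E'
from h import *
go(*hd(4),.172,84.5)
cam('side','s5.png')
E
```

```text
time: 26.15
eef_pos: [0.5917, -0.2596, 0.156]
tcp_rot: [0.05, 0.999, 0.002, -0.003]
contact_force: [0.4, -0.6, -0.5]
opening: 0.606
finger_force: 0.0
t 26.1 pos [ 0.5917 -0.2596  0.156 ] yang 84.3 shift [153.9 611.5 -13. ] turn -0.2 open 0.606 F [ 0.4 -0.6 -0.5]
```

View pics/s5.png

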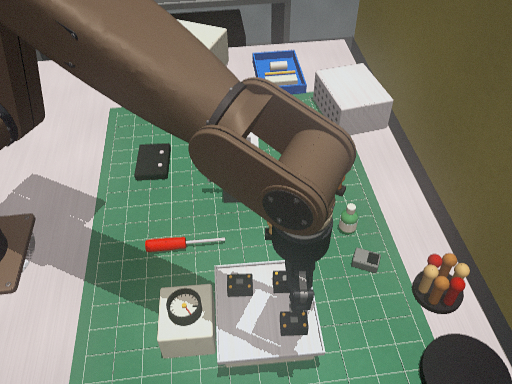

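The pan holds three modules, at (240,285), (283,280) and (293,322). Nothing else has been disturbed. Now handle 4.

```bash
python3 -m crank '[[[11,45,-14],0,110],[[23,90,-14],0,110],[[34,135,-14],0,110],[[45,180,-14],0,110],[[57,225,-14],0,110],[[68,270,-14],0,110],[[79,315,-14],0,110],[[91,360,-14],0,110],[[102,405,-14],0,110],[[113,450,-14],0,110]]' 60;python3 -m crank '[[[13,50,0],0,110],[[25,100,0],0,110],[[38,150,0],0,110],[[40,161,0],0,110],[[40,161,0],0,110],[[40,161,0],0,110]]'; python3 -c "
from h import *
go(*hd(4),.078)"
```

```text
time: 27.2
eef_pos: [0.5257, 0.2002, 0.1735]
tcp_rot: [0.05, 0.999, 0.0, 0.001]
contact_force: [0.4, 0.5, -0.6]
opening: 0.572
finger_force: 0.0
time: 27.8
eef_pos: [0.502, 0.3618, 0.1725]
tcp_rot: [0.049, 0.999, -0.0, 0.0]
contact_force: [0.0, -0.3, -0.3]
opening: 0.565
finger_force: 0.0
t 27.8 pos [0.502  0.3618 0.1725] yang 84.3 shift [ 3.1  2.1 94.5] turn 0 open 0.565 F [ 0.  -0.3 -0.3]
```

```bash
python3 -m crank '[[[3,2,45],0,110],[[3,2,80],0,110],[[3,2,94],0,110],[[3,2,94],0,110],[[3,2,94],0,230],[[3,2,94],0,230],[[3,2,94],0,230],[[3,2,94],0,230],[[3,2,94],0,230],[[3,2,94],0,230]]' 60; python3 -m crank '[[[0,0,-5],0,230],[[0,0,-11],0,230],[[0,0,-16],0,230],[[0,0,-21],0,230],[[0,0,-21],0,230],[[0,0,-21],0,230],[[0,0,-21],0,110],[[0,0,-21],0,110],[[0,0,-21],0,110]]';  python3 -m crank '[[[0,0,-20],0,110],[[0,0,-46],0,90],[[-40,0,-46],0,90],[[-70,0,-46],0,90],[[-70,0,-46],0,90],[[-70,0,-46],0,90]]'; python3 -c "
from h import *
mod(4)"
```

```text
time: 28.8
eef_pos: [0.5008, 0.3655, 0.0811]
tcp_rot: [0.049, 0.999, 0.001, 0.002]
contact_force: [-0.4, -1.3, 6.5]
opening: 0.152
finger_force: 61.0
time: 29.7
eef_pos: [0.4985, 0.3647, 0.0993]
tcp_rot: [0.049, 0.999, -0.0, -0.0]
contact_force: [-0.3, 0.8, 0.6]
opening: 0.571
finger_force: 0.0
time: 30.3
eef_pos: [0.5684, 0.3575, 0.1448]
tcp_rot: [0.05, 0.999, -0.0, -0.001]
contact_force: [-0.3, 0.5, 0.2]
opening: 0.646
finger_force: 0.0
2953 ((569.3158569335938, 359.0238342285156), (32.076656341552734, 44.06743240356445), 84.10816192626953) 0.10880799339438813
t 30.4 pos [0.5677 0.3577 0.1447] yang 84.3 shift [-1.6  1.  50.7] turn 0 open 0.648 F [ 0.5 -0.6  0.2]
```

```bash
python3 -m crank '[[[-2,1,35],0,90],[[-2,1,50],0,90],[[-2,1,50],0,90],[[-2,1,50],0,220],[[-2,1,50],0,220],[[-2,1,50],0,220],[[-2,1,50],0,220],[[-2,1,50],0,220],[[-2,1,30],0,220],[[-2,1,-15],0,220]]' 50; python3 -m crank '[[[0,-45,-3],0,220],[[-1,-90,-3],0,220],[[-1,-135,-3],0,220],[[-2,-180,-3],0,220],[[-2,-225,-3],0,220],[[-3,-270,-3],0,220],[[-3,-315,-3],0,220],[[-4,-360,-3],0,220],[[-4,-405,-3],0,220],[[-4,-450,-3],0,220]]';python3 -m crank '[[[0,-45,0],0,220],[[0,-90,0],0,220],[[0,-135,0],0,220],[[0,-171,0],0,220],[[0,-171,0],0,220],[[0,-171,0],0,220]]';python3 -c "
from h import *
go(.513,-.26,.069,84.5);"
```

```text
time: 31.35
eef_pos: [0.5676, 0.357, 0.1551]
tcp_rot: [0.05, 0.999, -0.003, -0.005]
contact_force: [-0.2, 0.5, -1.1]
opening: 0.355
finger_force: 53.6
time: 32.35
eef_pos: [0.5297, -0.0913, 0.1635]
tcp_rot: [0.049, 0.999, -0.0, 0.0]
contact_force: [-0.1, 1.0, -0.9]
opening: 0.354
finger_force: 53.7
time: 32.95
eef_pos: [0.513, -0.2603, 0.1631]
tcp_rot: [0.05, 0.999, 0.0, -0.0]
contact_force: [-0.1, 0.9, -1.0]
opening: 0.358
finger_force: 53.7
t 33.0 pos [ 0.513  -0.2603  0.1631] yang 84.2 shift [-0.   0.2 94.1] turn -0.3 open 0.358 F [-0.1  0.9 -1. ]
```

Place it, then head for handle 4 first to push the rods down. The fingers stay shut for that.

```bash
python3 -m crank '[[[0,0,45],0,220],[[0,0,75],0,220],[[0,0,88],0,220],[[0,0,93],0,220],[[0,0,93],0,220],[[0,0,93],0,100],[[0,0,93],0,100],[[0,0,93],0,100],[[0,0,55],0,100],[[0,0,5],0,100]]'
python3 - <<'E'
from h import *
c=cam('wrist'); cv2.imwrite('pics/w6.png',c['frame'])
go(*hd(0),.160,84.5)
E
```

```text
time: 33.95
eef_pos: [0.5115, -0.2585, 0.1566]
tcp_rot: [0.05, 0.999, 0.002, -0.003]
contact_force: [0.9, -1.0, 0.4]
opening: 0.603
finger_force: 0.0
t 34.0 pos [ 0.5171 -0.2623  0.1692] yang 84.3 shift [ 78.9 373.7   5.6] turn -0.2 open 0.605 F [ 4.1 -1.7  5.9]
```

View pics/w6.png

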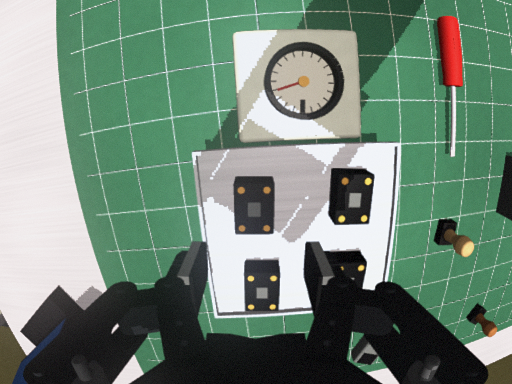

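All four modules are in the pan, at (253,205), (352,195), (262,290) and (350,275), and the zero mark still points to the pan. Now to push the rods down.

```bash
python3 -m crank '[[[0,0,0],0,255],[[0,0,0],0,255],[[0,0,0],0,255]]'
python3 - <<'E'
from h import *
go(*hd(0),.150,84.5)
E
```

```text
time: 34.3
eef_pos: [0.5125, -0.2591, 0.1568]
tcp_rot: [0.049, 0.999, 0.001, -0.001]
contact_force: [0.3, -0.3, -0.9]
opening: 0.1
finger_force: 0.0
t 34.3 pos [ 0.5125 -0.2591  0.1568] yang 84.3 shift [ 74.1 370.9   7.5] turn -0.2 open 0.1 F [ 0.3 -0.3 -0.9]
```

```bash
python3 -m crank '[[[9,45,5],0,255],[[18,90,5],0,255],[[27,135,5],0,255],[[36,180,5],0,255],[[45,225,5],0,255],[[54,270,5],0,255],[[63,315,5],0,255],[[72,360,5],0,255],[[74,371,5],0,255],[[74,371,5],0,255]]'; python3 -m crank '[[[0,0,0],0,255],[[0,0,0],0,255]]';python3 -c "
from h import *
go(*hd(0),.106,84.5)"
```

```text
time: 35.3
eef_pos: [0.4752, 0.118, 0.1519]
tcp_rot: [0.048, 0.999, -0.0, -0.001]
contact_force: [0.4, -0.5, -0.9]
opening: 0.001
finger_force: 0.0
time: 35.5
eef_pos: [0.4765, 0.1154, 0.1529]
tcp_rot: [0.05, 0.999, -0.0, -0.0]
contact_force: [-0.0, -0.0, -0.4]
opening: 0.001
finger_force: 0.0
t 35.5 pos [0.4765 0.1154 0.1529] yang 84.2 shift [ 1.2  1.8 46.9] turn -0.3 open 0.001 F [-0.  -0.  -0.4]
```

```bash
python3 -m crank '[[[1,2,22],0,255],[[1,2,30],0,255],[[1,2,38],0,255],[[1,2,44],0,255],[[1,2,48],0,255],[[1,2,48],0,255]]'; python3 -m crank '[[[0,0,-25],0,255],[[0,0,-48],0,255],[[0,40,-48],0,255],[[0,62,-48],0,255],[[0,62,-48],0,255],[[0,62,-48],0,255]]';python3 -c "
from h import *
go(*hd(1),.106,84.5)"
```

```text
time: 36.1
eef_pos: [0.4764, 0.1186, 0.106]
tcp_rot: [0.05, 0.999, 0.0, 0.001]
contact_force: [-1.7, -2.1, 5.2]
opening: 0.001
finger_force: 2.5
time: 36.7
eef_pos: [0.4816, 0.1807, 0.153]
tcp_rot: [0.049, 0.999, -0.0, 0.0]
contact_force: [0.1, -0.2, -0.4]
opening: -0.002
finger_force: 0.0
t 36.7 pos [0.4816 0.1807 0.153 ] yang 84.4 shift [ 0.1 -1.7 47. ] turn -0.1 open -0.002 F [ 0.1 -0.2 -0.4]
```

```bash
python3 -m crank '[[[0,-1,22],0,255],[[0,-1,30],0,255],[[0,-1,38],0,255],[[0,-1,44],0,255],[[0,-1,49],0,255],[[0,-1,49],0,255]]'; python3 -m crank '[[[0,0,-25],0,255],[[0,0,-48],0,255],[[0,40,-48],0,255],[[0,62,-48],0,255],[[0,62,-48],0,255],[[0,62,-48],0,255]]';python3 -m crank '[[[0,0,22],0,255],[[0,0,30],0,255],[[0,0,38],0,255],[[0,0,44],0,255],[[0,0,49],0,255],[[0,0,49],0,255]]'; python3 -m crank '[[[0,0,-25],0,255],[[0,0,-48],0,255],[[0,45,-48],0,255],[[0,85,-48],0,255],[[0,124,-48],0,255],[[0,124,-48],0,255],[[0,124,-48],0,255]]';python3 -c "
from h import *
go(*hd(4),.106,84.5)"
```

```text
time: 37.3
eef_pos: [0.4819, 0.1792, 0.106]
tcp_rot: [0.049, 0.999, -0.0, -0.0]
contact_force: [-5.6, -2.1, 8.9]
opening: -0.002
finger_force: 4.8
time: 37.9
eef_pos: [0.4878, 0.2413, 0.152]
tcp_rot: [0.049, 0.999, -0.0, 0.0]
contact_force: [0.6, -0.1, 0.0]
opening: 0.003
finger_force: 0.0
time: 38.5
eef_pos: [0.4877, 0.2406, 0.1059]
tcp_rot: [0.049, 0.999, -0.001, -0.001]
contact_force: [-8.0, -4.0, 15.9]
opening: 0.001
finger_force: 7.7
time: 39.2
eef_pos: [0.4997, 0.3652, 0.1506]
tcp_rot: [0.049, 0.999, -0.0, -0.0]
contact_force: [-0.2, -0.8, -0.5]
opening: -0.002
finger_force: 0.0
t 39.2 pos [0.4997 0.3652 0.1506] yang 84.4 shift [ 0.4 -1.  44.6] turn -0.1 open -0.002 F [-0.2 -0.8 -0.5]
```

Press rod 4, then retract to the side and look at everything.

```bash
python3 -m crank '[[[0,-1,20],0,255],[[0,-1,28],0,255],[[0,-1,36],0,255],[[0,-1,42],0,255],[[0,-1,46],0,255],[[0,-1,46],0,255]]'; python3 -m crank '[[[0,0,-40],0,255],[[0,0,-80],0,255],[[0,40,-110],0,255],[[0,80,-110],0,255],[[0,120,-110],0,255],[[0,160,-110],0,255],[[0,160,-110],0,255],[[0,160,-110],0,255]]'
python3 - <<'E'
from h import *
go(.4,.5,.2)
c=cam('side','s7.png'); P=cloud(c)
for i in range(5):
    h=hd(i); q=P[(np.hypot(P[...,0]-h[0],P[...,1]-h[1])<.018)&(P[...,2]>.098)&(P[...,2]<.135)]; print(i,len(q),np.percentile(q[:,2],90).round(4))
o=np.vstack([cv2.resize(c['frame'][80:205,190:290],(375,300)),cv2.resize(c['frame'][255:375,150:340],(375,237))])
cv2.imwrite('pics/s7c.png',np.hstack([c['frame'],np.pad(o,((0,0),(0,0),(0,0)))[:384,:288]]) if 0 else cv2.resize(c['frame'][80:375,140:340],(400,590),interpolation=2))
E
```

```text
time: 39.8
eef_pos: [0.5003, 0.3633, 0.1061]
tcp_rot: [0.05, 0.999, -0.0, 0.0]
contact_force: [-1.0, -3.3, 4.9]
opening: 0.002
finger_force: 2.2
time: 40.6
eef_pos: [0.5154, 0.5235, 0.2141]
tcp_rot: [0.049, 0.999, -0.0, -0.0]
contact_force: [0.4, -0.6, -0.5]
opening: 0.0
finger_force: 0.0
t 40.6 pos [0.5154 0.5235 0.2141] yang 84.4 shift [112.6 -34.6  14.1] turn 0 open 0.0 F [ 0.4 -0.6 -0.5]
0 89 0.1078
1 85 0.1079
2 68 0.1079
3 71 0.1072
4 62 0.1075
```

View pics/s7c.png

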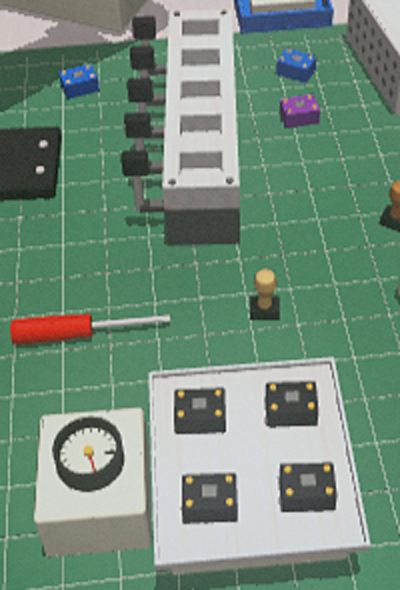

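All pockets are empty and all rods are down, with handle heights matching the untouched rod 3. Four modules lie in the pan, the zero mark points to the pan, and the bystanders haven't moved.

```bash
python3 -c "
from plant import ctrl
print(ctrl.sign_off())"
```

```text
the job is handed in; nothing more can be done
None
```

The job is handed in. The bezel's zero mark was set under the needle with the pan empty, modules 0, 1, 2 and 4 are in the pan (pocket 3 was empty from the start), all rods are down, and the bystanders look undisturbed. The judging returned no verdict.

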